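# Screw the lid onto the dowel jar

### The job

Close the jar of dowels with the blue lid, to keep the sawdust out: set the lid down level on the jar's rim with its wing about half-way between the white and the red mark (clockwise of white, seen from above), turn it back anticlockwise to the white mark and let it drop into the thread, then tighten it clockwise to the red mark and let go. Leave the orange lid where it lies.

Things in the scene. Friction and masses are not known exactly. Their poses are not given: they have to be found in the camera images.
- blue_lid_grip (a point): Blue screw lid, 150 g: disc 96 mm across, 8 thick; upright wing (white-topped bar) across it, 80 long, 14 thick, 44 tall; under it a plug 48 across, 12 deep, two lugs at its foot in line with the wing, reaching 40 mm from the axis. Lies flat on its plug. Point: on the axis, mid-wing, 44 mm above the plug's foot, 32 above the disc's underside, 20 below the wing's top. x along the wing, z up; half-turn symmetric. 
- orange_lid_grip (a point): Orange screw lid, 150 g: disc 96 mm across, 8 thick; upright wing (white-topped bar) across it, 80 long, 14 thick, 44 tall; under it a plug 48 across, 12 deep, two lugs at its foot in line with the wing, reaching 40 mm from the axis. Lies flat on its plug. Point: on the axis, mid-wing, 44 mm above the plug's foot, 32 above the disc's underside, 20 below the wing's top. x along the wing, z up; half-turn symmetric. Leave it.
- jar_start (a point): Open blue jar, neck 104 mm across, fixed in a round black holder 160 across, 70 high. Point: mouth centre at rim top, 90 mm above the bench; z up, x to the white mark on the holder's top (one each on two opposite sides). Lugs rest on the rim, plug foot level with it, except with the wing within 15 deg of white and 5 mm of centre: there the lid drops 12 mm till its disc lies on the rim.
- jar_tight (a point): Same point of the jar (mouth centre, rim top), but x points to the red tight mark on the holder's top, 70 degrees clockwise of the white one seen from above (one on each of two opposite sides). The dropped lid turns freely and level, clockwise only, under the thread, with 2 to 4 mm of play up and down; a solid stop ends the turn about 5 degrees past red.
Not all that is in view belongs to the job. Leave any turquoise look-alike of the part that bears blue_lid_grip alone.

How it is judged:
By the outcome, as a careful person would: the job done as asked, in the order asked, and still so for the second after the job is handed in, with the robot touching nothing.
It also fails if it takes over 42 s, if anything falls off the work surface, if the arm or the gripper's body presses on something with over 40 N, if the wrist force passes 120 N, or if a joint passes its speed limit or range.

### The arm

A 6-joint arm with a two-finger parallel gripper is mounted at the origin on the work surface. World frame = base frame: x ahead of the robot, y to its left, z up, the work surface at z = 0. Lengths are in mm, angles in rad, forces in N, time in s.
With the tool pointing down it reaches from about 350 to 875 mm from the base axis. Payload 4.2 kg.
Tool frame: the origin (TCP) lies midway between the tips of the shut fingers; the grasp point (between the pads) lies 19 mm behind it (arm.tcp_to_grasp is the distance from the TCP to the grasp point, in mm); z points along the fingers, y is the line along which they close (so a half turn about z gives the same grasp; the last joint's range is limited). The gripper opens to 85 mm and grips with 20 to 120 N. Pads are 22 mm wide; open, the fingers measure 114 mm over their backs; the gripper's body (76 mm by 85 mm) begins 54 mm behind the grasp point. The pads swing forward as they close: fully open they stand 13 mm farther back than shut.
Start: joints at [-1.035, 0.385, 0.008, 0, -1.194, -0.259], TCP at [170.816, -601.183, 231.312] pointing down, gripper open.
Joint ranges: [-3.14, 3.14], [-1.21, 2.06], [-1.07, 1.41], [-3.16, 2.05], [-2.99, -0.16], [-3.1, 3.1]. Speed limits (rad/s): [2.79, 2.79, 3.14, 3.14, 3.14, 3.14].

### API

Orientations are given as a unit quaternion [x, y, z, w].
In Python, from bench import arm gives the robot as it stands.
- The arm moves only by the tool arm_command, never from a script. Its argument "rows" is a list of rows, each a list of 2 entries, a list of its own where there are three numbers: the shift along the tool's x, y, z as a fraction of full scale, then the turn, a rotation vector about the tool's x, y, z as a fraction of full scale. In form: [[[x, y, z], [wx, wy, wz]], ...]. A call has 1 to 5 rows; each row is the pose to reach, as a shift and turn from the pose commanded when the call began, along the tool's axes at that moment, turning the shorter way round; what a row does not reach only later rows make up. Full scale, the value 1, is 0.25 m for a shift and 180 degrees for a turn. A row lasts 1/10 s, in which the tool goes at most 50 mm and 8.59 degrees, less where a joint would pass 70% of its speed; a pose out of reach is approached as far as the arm can. A call with a number of a shift or a turn outside -1 to 1 is refused whole. A call with a gripper value outside its range is refused whole. "grip" is the opening, from 0 (shut) to 1 (fully open), set as the call begins (left out, the last holds). The fingers move at their own pace and stop on an object; the grip force is fixed at half the most. Time passes only in rows, so rows that repeat a pose let the fingers close. It gives the time, the measured TCP pose, the force, the opening and the grip force at its end, in the units of the state.
- arm.read_state(): the state, without advancing time (a new reading comes with each control period).
- arm.get_image(name): name is "side" or "top"; returns (picture, depth): 480x640x3 uint8, blue, green, red; 480x640 float32, mm along the optical axis (not along the pixel's ray), 0 where there is no reading.
- arm.camera_info(name): a dict with "fx", "fy", "cx", "cy" (pixels), "extrinsics" (4x4, takes a point from camera to world coordinates). Camera axes: x right, y down, z forward; pixel columns grow to the right and rows downward; lengths in mm; the calibration is good to about 2 mm. A picture is of the moment at which its call begins. camera_info takes no time and is no camera call.
- arm.job_done(): hands the job in; it is judged then, once.
Trained networks look in the newest picture that a camera, given by its name, has taken for a name from the list of things; names that differ only in an ending like _2 or _b are one class to them, and where a whole thing is asked for, a point or a joint stands for the part that bears it (a point fixed in the world has none). Each returns a list of dicts, best first, with "score" (0 to 1); they miss things now and then, are a little off and sometimes report something else, mostly with a low value. They report only what shows in the picture. A call takes as long as a camera call. They do not tell look-alikes from the thing itself.
- arm.spot_in(camera, query): "position" ([column, row] in pixels, amid what is visible of it).
The state is a dict: "clock": time; "joints": joint angles; "joint_vel": joint speeds; "joint_efforts": joint torques, N m; "position": TCP position; "ee_rot": TCP orientation; "contact_force": force on the tool from outside, world axes, zero at the start; "wrist_torque": the same for the moment, N m; "gripper_width": finger opening in mm; "grasp_force": force on a finger pad.
Only numpy, scipy, OpenCV 4.12 (cv2) and the standard library are available. Lean on these libraries where they do the work, as an engineer would, in place of code of your own. Each camera call takes 0.05 s, during which the arm holds its last target. There are 200 camera calls.

## Working session

There is one attempt and no reset: what is moved stays moved. The work goes in short steps, Python scripts to look and compute and a tool call to move; the robot and the scene stay as the last step left them, time stands still between calls to the robot, and variables do not carry over. Pictures are saved under pics/ and viewed, at most 10 in all, crops included, and the job is handed in when it is done.

Besides the shell and the picture viewer there is one more tool, called after ">>>" as a command line: name --argument value ..., lists and objects as JSON in quotes. arm_command: Moves the arm, as the interface text tells. Shift numbers are shares of 0.25 m and turn numbers shares of 180 degrees, none past 1 either way. Its arguments: {"type":"object","properties":{"rows":{"type":"array","items":{"type":"array"}},"grip":{"type":"number"}},"required":["rows"]}

```bash
ls; mkdir -p pics; python3 - <<'E'
from bench import arm
import cv2,numpy as np
for c in("top","side"):
    im,d=arm.get_image(c); cv2.imwrite(f"pics/{c}0.png",im); np.save(f"pics/{c}0.npy",d)
    print(c,arm.camera_info(c))
    for q in("blue_lid_grip","orange_lid_grip","jar_start"):
        print(q,arm.spot_in(c,q))
print(arm.read_state())
E
```

```text
pics
top {'fx': 605.5370060026454, 'fy': 605.5370060026454, 'cx': 311.47864964080213, 'cy': 247.1041274578901, 'extrinsics': array([[-1.45495565e-02, -9.85019337e-01,  1.71829034e-01,
         3.00663322e+02],
       [-9.99892097e-01,  1.46812477e-02, -5.04418416e-04,
         2.80578725e-01],
       [-2.02580271e-03, -1.71817832e-01, -9.85126656e-01,
         1.07937766e+03],
       [ 0.00000000e+00,  0.00000000e+00,  0.00000000e+00,
         1.00000000e+00]])}
blue_lid_grip [{'position': [152.1, 236.7], 'score': 0.92}]
orange_lid_grip [{'position': [472.7, 264.8], 'score': 0.71}]
jar_start [{'position': [285.8, 239.3], 'score': 0.67}]
side {'fx': 436.99153624729934, 'fy': 436.99153624729934, 'cx': 322.59410332978973, 'cy': 240.69897727826586, 'extrinsics': array([[-8.44681412e-01, -3.90441893e-01,  3.66153575e-01,
         2.19247096e+02],
       [-5.35061486e-01,  5.96833769e-01, -5.97911915e-01,
         4.89291660e+02],
       [ 1.49170418e-02, -7.00959756e-01, -7.13044811e-01,
         6.39719896e+02],
       [ 0.00000000e+00,  0.00000000e+00,  0.00000000e+00,
         1.000000
[... 256 characters left out ...]
': array([-1.03539602e+00,  3.84855345e-01,  7.72857823e-03, -7.24147685e-05,
       -1.19400841e+00, -2.58598723e-01]), 'joint_vel': array([-0.00080727, -0.00180544,  0.00053834,  0.00206795,  0.00019496,
       -0.00017341]), 'joint_efforts': array([ 1.24596472e-04, -3.91588855e+01,  1.88328499e+01,  4.18450043e+00,
       -1.45157701e-03,  3.87295742e-06]), 'position': array([ 170.79781061, -601.10912152,  231.14024359]), 'ee_rot': array([-1.37946175e-01,  9.90439712e-01,  1.69263148e-04, -3.44610733e-05]), 'contact_force': array([-0.00874762, -1.39193281,  0.163594  ]), 'wrist_torque': array([ 0.0213311 , -0.01801499,  0.02292838]), 'grasp_force': 0.0, 'gripper_width': 85.69248678167014}
```

View pics/top0.png

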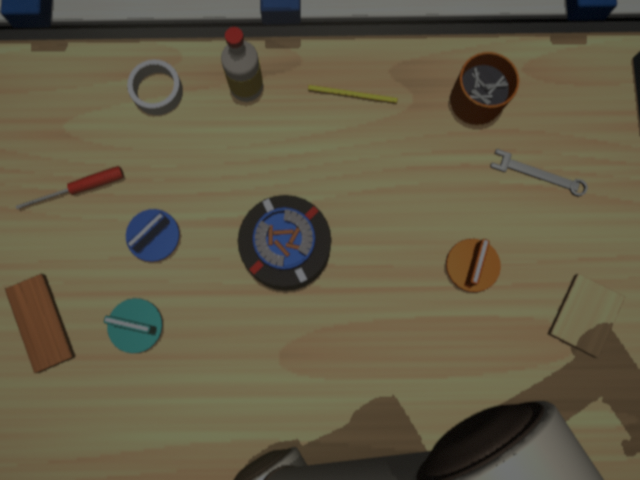

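View pics/side0.png

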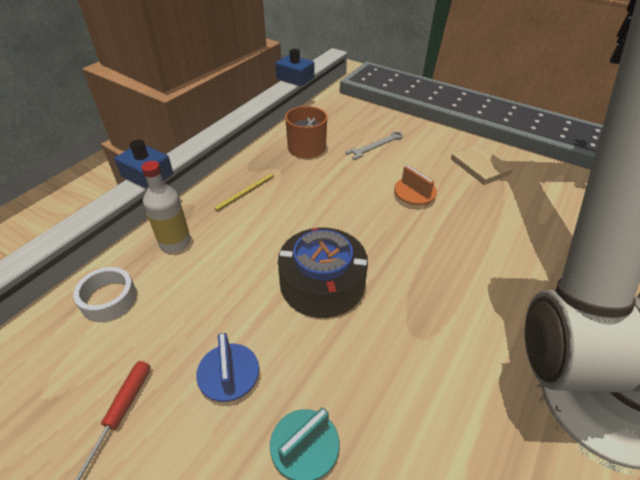

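The top view shows the blue lid at (152,237), turquoise look-alike at (135,325), the jar at (285,242) with white marks near (268,206)/(301,275) and red marks near (312,213)/(257,267). In the side view the blue lid is at (228,372) and the jar at (323,270).

```bash
cat > h.py <<'E'
import cv2,numpy as np
from bench import arm
def cloud(c,d):
    k=arm.camera_info(c);v,u=np.mgrid[:480,:640]
    P=np.stack([(u-k["cx"])/k["fx"]*d,(v-k["cy"])/k["fy"]*d,d],-1)
    return P@k["extrinsics"][:3,:3].T+k["extrinsics"][:3,3]
def ray(c,u,v,z):
    k=arm.camera_info(c);E=k["extrinsics"]
    r=E[:3,:3]@[(u-k["cx"])/k["fx"],(v-k["cy"])/k["fy"],1]
    return E[:3,3]+r*(z-E[2,3])/r[2]
def bar(P,m):
    p=P[m][:,:2];(c,s,a)=cv2.minAreaRect(p.astype(np.float32));w,V=np.linalg.eigh(np.cov(p.T));v=V[:,1]
    return len(p),c,s,p.mean(0),np.degrees(np.arctan2(v[1],v[0]))%180
E
python3 - <<'E'
from h import *
for c,pj in(("top",(285,242)),("side",(323,255))):
    im=cv2.imread(f"pics/{c}0.png");P=cloud(c,np.load(f"pics/{c}0.npy"))
    h=cv2.cvtColor(im,cv2.COLOR_BGR2HSV)
    l=(152,237) if c=="top" else (228,372)
    q=ray(c,*l,20)[:2]; near=np.hypot(P[...,0]-q[0],P[...,1]-q[1])<65
    print(c,"lid wing",bar(P,near&(P[...,2]>57)&(P[...,2]<72)),np.median(P[near&(P[...,2]>57)][:,2]))
    # white pixels only -> ray at z=64
    g=near&(P[...,2]>40)&(h[...,1]<110)&(h[...,2]>110); print(" white",bar(P,g))
    dsk=near&(P[...,2]>14)&(P[...,2]<26); print(" disc",cv2.minEnclosingCircle(P[dsk][:,:2].astype(np.float32)),np.median(P[dsk][:,2]))
    q=ray(c,*pj,80)[:2]; r=np.hypot(P[...,0]-q[0],P[...,1]-q[1])
    nk=(r<75)&(P[...,2]>84)&(P[...,2]<98);print(" rim",cv2.minEnclosingCircle(P[nk][:,:2].astype(np.float32)),np.median(P[nk][:,2]))
    ho=(r<95)&(P[...,2]>64)&(P[...,2]<77);print(" holder",cv2.minEnclosingCircle(P[ho][:,:2].astype(np.float32)),np.median(P[ho][:,2]))
    for n,m in(("w",ho&(h[...,1]<60)&(h[...,2]>110)),("r",ho&((h[...,0]<10)|(h[...,0]>170))&(h[...,1]>150)&(h[...,2]>70))):
        N,L,S,C=cv2.connectedComponentsWithStats(m.astype(np.uint8))
        for i in range(1,N):
            if S[i,4]>12: print(" ",n,S[i,4],C[i],P[L==i].mean(0))
E
```

```text
top lid wing (407, (511.443359375, 283.877685546875), (15.857132911682129, 79.13126373291016), array([510.79791591, 283.29120834]), np.float64(134.65178264912205)) 64.14148985795475
 white (85, (512.7054443359375, 284.1732482910156), (5.799829483032227, 68.27777862548828), array([513.27397288, 284.02927356]), np.float64(134.66618476032136))
 disc ((511.97918701171875, 283.2913513183594), 48.45575714111328) 20.60696858072515
 rim ((489.41619873046875, 45.8863410949707), 52.155548095703125) 90.36405425099758
 holder ((489.6346130371094, 45.88379669189453), 80.04571533203125) 71.20919436919235
  w 48 [267.75   205.0625] [550.59307195  73.50173948  71.41944601]
  w 53 [300.47169811 274.73584906] [429.71285043  18.8969499   71.60358029]
  r 81 [311.38271605 212.18518519] [537.00014164  -0.95428239  71.32367952]
  r 95 [255.86315789 266.82105263] [444.23324033  93.69391129  71.49251913]
side lid wing (481, (511.4190979003906, 284.7536926269531), (14.122467994689941, 79.21327209472656), array([509.04559441, 286.73060969]), np.float64(134.7670672103447)) 62.77274124376788
 white (322, (512.3784790039062, 284.9074401855469), (12.891298294067383, 78.12671661376953), array([512.64887843, 283.47329331]), np.float64(135.37967836073068))
 disc ((511.6608581542969, 284.2919921875), 48.488609313964844) 18.920931533242253
 rim ((490.20556640625, 46.927330017089844), 52.75396728515625) 89.0718338213643
 holder ((489.549560546875, 45.68363952636719), 81.24187469482422) 69.65926262308733
  w 79 [285.46835443 253.18987342] [550.36514123  73.88986863  69.96604721]
  w 81 [360.09876543 261.49382716] [429.45005346  19.01265599  70.35442297]
  r 74 [330.86486486 286.18918919] [443.58151255  93.64121922  70.30135606]
```

```bash
cat >> h.py <<'E'
from scipy.spatial.transform import Rotation as R
def down(th): # tool x at world angle th, z down
    t=np.radians(th);x=np.array([np.cos(t),np.sin(t),0]);z=np.array([0,0,-1.])
    return R.from_matrix(np.stack([x,np.cross(z,x),z],1))
def plan(*wps,start=None):
    s=arm.read_state();p=s["position"];r=R.from_quat(s["ee_rot"])
    x=r.as_matrix()[:,0];print("now",p.round(1),"th",np.degrees(np.arctan2(x[1],x[0])).round(1),"F",s["contact_force"].round(1),"t",s["clock"],"w",s["gripper_width"].round(1),"q6",s["joints"][5].round(2))
    for w in wps:
        q=np.array(w[:3],float);n=down(w[3])
        print(w,(r.inv().apply(q-p)/250).round(4).tolist(),((r.inv()*n).as_rotvec()/np.pi).round(4).tolist(), "rows",np.linalg.norm(q-p)/50,np.degrees((r.inv()*n).magnitude())/8.59)
        p,r=q,n
E
python3 - <<'E'
from h import *
plan((300,-380,230,235),(430,-175,230,275),(490,50,230,314.7),(511.7,284,120,314.7),(511.7,284,28,314.7))
E
```

```text
Traceback (most recent call last):
  File "h.py", line 20, in plan
    x=r.as_matrix()[:,0];print("now",p.round(1),"th",np.degrees(np.arctan2(x[1],x[0])).round(1),"F",s["contact_force"].round(1),"t",s["clock"],"w",s["gripper_width"].round(1),"q6",s["joints"][5].round(2))
                                                                                                                                                   ^^^^^^^^^^^^^^^^^^^^^^^^
AttributeError: 'float' object has no attribute 'round'
```

```bash
sed -i 's/s\["gripper_width"\].round(1)/round(s["gripper_width"],1)/' h.py
python3 - <<'E'
from h import *
plan((300,-380,230,235),(430,-175,230,275),(490,50,230,314.7),(511.7,284,120,314.7),(511.7,284,28,314.7))
E
```

```text
now [ 170.8 -601.1  231.1] th -164.1 F [-0.  -1.4  0.2] t 0.4 w 85.7 q6 -0.26
(300, -380, 230, 235) [-0.7388, 0.7096, 0.0048] [0.0001, 0.0, -0.2175] rows 5.121864875873116 4.55669025861414
(430, -175, 230, 275) [-0.97, 0.0444, 0.0] [-0.0, -0.0, -0.2222] rows 4.854894437575342 4.656577415599536
(490, 50, 230, 314.7) [-0.8757, -0.3175, 0.0] [0.0, 0.0, -0.2206] rows 4.657252408878008 4.6216530849825395
(511.7, 284, 120, 314.7) [-0.6043, -0.7201, 0.44] [0.0, 0.0, 0.0] rows 5.189485138238667 0.0
(511.7, 284, 28, 314.7) [0.0, 0.0, 0.368] [0.0, 0.0, 0.0] rows 1.84 0.0
```

>>> arm_command --rows '[[[-0.74,0.71,0],[0,0,-0.22]],[[-0.74,0.71,0],[0,0,-0.22]],[[-0.74,0.71,0],[0,0,-0.22]],[[-0.74,0.71,0],[0,0,-0.22]],[[-0.74,0.71,0],[0,0,-0.22]]]' --grip 1

```text
clock: 0.9
position: [297.7, -383.7, 231.5]
ee_rot: [-0.467, 0.884, -0.0, 0.0]
contact_force: [0.7, -0.5, 0.5]
gripper_width: 85.6
grasp_force: 0.0
```

>>> arm_command --rows '[[[-0.97,0.04,0],[0,0,-0.22]],[[-0.97,0.04,0],[0,0,-0.22]],[[-0.97,0.04,0],[0,0,-0.22]],[[-0.97,0.04,0],[0,0,-0.22]],[[-0.97,0.04,0],[0,0,-0.22]]]'

```text
clock: 1.4
position: [427.3, -177.8, 231.8]
ee_rot: [0.74, -0.673, 0.001, -0.0]
contact_force: [0.2, -0.3, 0.4]
gripper_width: 85.6
grasp_force: 0.0
```

```bash
python3 - <<'E'
from h import *
plan((490,50,230,314.7),(511.7,284,140,314.7),(511.7,284,28,314.7))
E
```

```text
now [ 427.3 -177.8  231.8] th -84.6 F [ 0.2 -0.3  0.4] t 1.4 w 85.6 q6 0.14
(490, 50, 230, 314.7) [-0.8835, -0.3355, 0.0075] [-0.0004, -0.0002, -0.2183] rows 4.725392516324199 4.5753559561324755
(511.7, 284, 140, 314.7) [-0.6043, -0.7201, 0.36] [0.0, 0.0, 0.0] rows 5.03296691823024 0.0
(511.7, 284, 28, 314.7) [0.0, 0.0, 0.448] [0.0, 0.0, 0.0] rows 2.24 0.0
```

>>> arm_command --rows '[[[-0.88,-0.34,0],[0,0,-0.22]],[[-0.88,-0.34,0],[0,0,-0.22]],[[-0.88,-0.34,0],[0,0,-0.22]],[[-0.88,-0.34,0],[0,0,-0.22]],[[-0.88,-0.34,0],[0,0,-0.22]]]'

```text
clock: 1.9
position: [492.1, 49.5, 231.7]
ee_rot: [0.924, -0.382, 0.0, -0.0]
contact_force: [0.1, -0.1, -0.2]
gripper_width: 85.0
grasp_force: 0.0
```

>>> arm_command --rows '[[[-0.6,-0.72,0.36],[0,0,0]],[[-0.6,-0.72,0.36],[0,0,0]],[[-0.6,-0.72,0.36],[0,0,0]],[[-0.6,-0.72,0.36],[0,0,0]],[[-0.6,-0.72,0.36],[0,0,0]]]'

```text
clock: 2.4
position: [514.0, 281.0, 141.2]
ee_rot: [0.923, -0.385, 0.0, -0.0]
contact_force: [1.0, 0.2, -0.1]
gripper_width: 85.1
grasp_force: 0.0
```

```bash
python3 - <<'E'
from h import *
plan((511.7,284,80,314.7),(511.7,284,28,314.7))
E
```

```text
now [514.  281.  141.2] th -45.3 F [ 1.   0.2 -0.1] t 2.4 w 85.1 q6 0.0
(511.7, 284, 80, 314.7) [-0.0152, -0.0017, 0.2448] [-0.0002, -0.0, -0.0001] rows 1.2264773599970744 0.004846638519726464
(511.7, 284, 28, 314.7) [0.0, 0.0, 0.208] [0.0, 0.0, 0.0] rows 1.04 0.0
```

>>> arm_command --rows '[[[-0.015,0,0.2],[0,0,0]],[[-0.015,0,0.3],[0,0,0]],[[-0.015,0,0.4],[0,0,0]],[[-0.015,0,0.453],[0,0,0]],[[-0.015,0,0.453],[0,0,0]]]'

```text
clock: 2.9
position: [510.6, 280.8, 26.7]
ee_rot: [0.923, -0.386, -0.001, 0.002]
contact_force: [0.3, 0.3, 0.3]
gripper_width: 85.5
grasp_force: 0.0
```

```bash
python3 - <<'E'
from h import *
plan((511.7,284,28,314.7))
E
```

```text
now [510.6 280.8  26.7] th -45.4 F [0.3 0.3 0.3] t 2.9 w 85.5 q6 -0.0
(511.7, 284, 28, 314.7) [-0.0059, -0.0121, -0.0053] [0.0013, 0.0, -0.0003] rows 0.07232839257643148 0.026979715735595444
```

>>> arm_command --rows '[[[-0.006,-0.012,-0.005],[0,0,0]],[[-0.006,-0.012,-0.005],[0,0,0]],[[-0.006,-0.012,-0.005],[0,0,0]]]'

```text
clock: 3.2
position: [513.4, 285.5, 31.3]
ee_rot: [0.923, -0.385, 0.001, -0.001]
contact_force: [-0.4, -0.3, 0.2]
gripper_width: 85.2
grasp_force: 0.0
```

>>> arm_command --rows '[[[0,0,0],[0,0,0]],[[0,0,0],[0,0,0]],[[0,0,0],[0,0,0]],[[0,0,0],[0,0,0]],[[0,0,0],[0,0,0]]]' --grip 0

```text
clock: 3.7
position: [512.6, 284.8, 29.7]
ee_rot: [0.923, -0.385, 0.0, -0.0]
contact_force: [-0.4, -1.0, 2.3]
gripper_width: 13.3
grasp_force: 61.3
```

>>> arm_command --rows '[[[0,0,0],[0,0,0]],[[0,0,0],[0,0,0]],[[0,0,0],[0,0,0]]]'

```text
clock: 4.0
position: [512.6, 284.8, 29.7]
ee_rot: [0.923, -0.385, 0.0, -0.0]
contact_force: [0.7, 0.0, 0.6]
gripper_width: 13.1
grasp_force: 60.5
```

```bash
python3 - <<'E'
from h import *
plan((511.7,284,178,314.7),(489.7,46,178,349.3))
E
```

```text
now [512.6 284.8  29.7] th -45.3 F [0.7 0.  0.6] t 4.0 w 13.1 q6 -0.0
(511.7, 284, 178, 314.7) [-0.0, 0.0048, -0.5931] [-0.0, -0.0, -0.0002] rows 2.965660062819554 0.004058330518550556
(489.7, 46, 178, 349.3) [0.6148, 0.7322, 0.0] [0.0, 0.0, -0.1922] rows 4.78029287805674 4.0279394644935955
```

>>> arm_command --rows '[[[0,0,-0.15],[0,0,0]],[[0,0,-0.3],[0,0,0]],[[0,0,-0.45],[0,0,0]],[[0,0,-0.56],[0,0,0]],[[0,0,-0.6],[0,0,0]]]'

```text
clock: 4.5
position: [513.4, 285.6, 182.6]
ee_rot: [0.923, -0.385, 0.001, -0.002]
contact_force: [0.0, -0.0, -1.4]
gripper_width: 13.5
grasp_force: 60.3
```

>>> arm_command --rows '[[[0.12,0.14,0],[0,0,-0.04]],[[0.26,0.31,0],[0,0,-0.08]],[[0.4,0.48,0],[0,0,-0.12]],[[0.54,0.64,0],[0,0,-0.16]],[[0.61,0.73,0],[0,0,-0.192]]]'

```text
clock: 5.0
position: [488.1, 45.6, 178.0]
ee_rot: [0.996, -0.092, -0.002, 0.001]
contact_force: [1.5, -0.9, -2.0]
gripper_width: 13.5
grasp_force: 60.2
```

>>> arm_command --rows '[[[0,0,0],[0,0,0]],[[0,0,0],[0,0,0]],[[0,0,0],[0,0,0]],[[0,0,0],[0,0,0]],[[0,0,0],[0,0,0]]]'

```text
clock: 5.5
position: [490.0, 49.0, 179.4]
ee_rot: [0.996, -0.093, -0.0, 0.0]
contact_force: [0.0, -0.2, -2.2]
gripper_width: 13.2
grasp_force: 60.1
```

```bash
python3 - <<'E'
from h import *
plan((489.7,46,140,349.3))
E
cat > look.py <<'E'
import sys
from h import *
n=sys.argv[1]
S=[]
for c,(u,v) in(("top",(285,225)),("side",(323,235))):
    im,d=arm.get_image(c);P=cloud(c,d);z0=float(sys.argv[2]) # expected wing top z
    r=np.hypot(P[...,0]-489.7,P[...,1]-46)
    b=(cv2.cvtColor(im,cv2.COLOR_BGR2HSV)[...,0]>100)&(cv2.cvtColor(im,cv2.COLOR_BGR2HSV)[...,0]<130)&(cv2.cvtColor(im,cv2.COLOR_BGR2HSV)[...,1]>110)
    m=b&(r<70)&(abs(P[...,2]-(z0-44))<8)
    if m.sum()>50: print(c,"disc",m.sum(),cv2.minEnclosingCircle(P[m][:,:2].astype(np.float32)),"z med",np.median(P[m][:,2]))
    S.append(cv2.resize(im[max(0,v-100):v+100,u-100:u+100],(400,400)))
cv2.imwrite(f"pics/{n}.png",np.hstack(S))
E
python3 look.py a 240
```

```text
now [490.   49.  179.4] th -10.7 F [ 0.  -0.2 -2.2] t 5.5 w 13.2 q6 0.95
(489.7, 46, 140, 349.3) [0.0012, 0.0121, 0.1574] [0.0, 0.0001, 0.0] rows 0.7894265927043552 0.0029966212560618316
```

View pics/a.png

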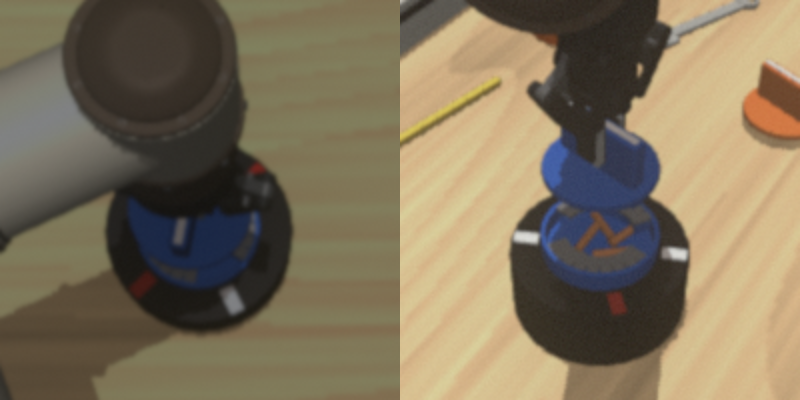

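The crop shows the lid level in the gripper above the jar, its wing between white and red marks (side panel: lid at (600,165), jar (600,235)). Re-measuring the disc at its actual height and lowering.

```bash
python3 look.py b 214
```

```text
top disc 1065 ((485.4906311035156, 49.16579055786133), 46.42521286010742) z med 170.34669520132422
side disc 952 ((488.8314514160156, 51.14604949951172), 46.25094223022461) z med 169.05440924718465
```

>>> arm_command --rows '[[[0.001,0.012,0.08],[0,0,0]],[[0.001,0.012,0.16],[0,0,0]],[[0.001,0.012,0.2],[0,0,0]],[[0.001,0.012,0.2],[0,0,0]],[[0.001,0.012,0.2],[0,0,0]]]'

```text
clock: 6.2
position: [490.2, 45.2, 130.2]
ee_rot: [0.996, -0.094, 0.0, 0.0]
contact_force: [0.5, -0.3, -1.7]
gripper_width: 13.2
grasp_force: 60.1
```

```bash
python3 look.py c 164; python3 - <<'E'
from h import *
plan((489.7,46,120,349.3))
E
```

```text
top disc 958 ((484.77313232421875, 44.76194381713867), 46.86370849609375) z med 121.10643200156755
side disc 957 ((488.6218566894531, 47.44853591918945), 46.57632064819336) z med 120.07977472457276
now [490.4  45.4 130.7] th -10.8 F [ 0.3  0.  -2.3] t 6.3 w 13.0 q6 0.96
(489.7, 46, 120, 349.3) [-0.0033, -0.0019, 0.0426] [-0.0003, -0.0006, -0.0003] rows 0.21396295514382999 0.01584783163351097
```

>>> arm_command --rows '[[[-0.003,-0.002,0.02],[0,0,0]],[[-0.003,-0.002,0.036],[0,0,0]],[[-0.003,-0.002,0.04],[0,0,0]],[[-0.003,-0.002,0.043],[0,0,0]],[[-0.003,-0.002,0.043],[0,0,0]]]'

```text
clock: 6.8
position: [488.7, 45.7, 119.6]
ee_rot: [0.996, -0.094, -0.0, 0.0]
contact_force: [-3.5, 0.9, 4.6]
gripper_width: 13.0
grasp_force: 61.3
```

>>> arm_command --rows '[[[0,0,0.004],[0,0,0]],[[0,0,0.004],[0,0,0]]]'

```text
clock: 7.0
position: [488.7, 45.7, 119.6]
ee_rot: [0.996, -0.094, -0.0, 0.0]
contact_force: [-5.2, 2.0, 10.6]
gripper_width: 13.5
grasp_force: 62.3
```

>>> arm_command --rows '[[[0.002,0,-0.003],[0,0,-0.03]],[[0.002,0,-0.003],[0,0,-0.07]],[[0.002,0,-0.003],[0,0,-0.11]],[[0.002,0,-0.003],[0,0,-0.155]],[[0.002,0,-0.003],[0,0,-0.194]]]'

```text
clock: 7.5
position: [489.5, 45.6, 118.6]
ee_rot: [0.977, 0.212, 0.0, -0.0]
contact_force: [0.1, 0.6, -2.4]
gripper_width: 13.2
grasp_force: 60.2
```

>>> arm_command --rows '[[[0,0,0],[0,0,0]],[[0,0,0],[0,0,0]],[[0,0,0],[0,0,0]]]'

```text
clock: 7.8
position: [489.5, 45.6, 118.6]
ee_rot: [0.978, 0.208, -0.0, 0.0]
contact_force: [-0.4, 0.6, -2.2]
gripper_width: 13.5
grasp_force: 60.2
```

```bash
python3 look.py d 153;python3 - <<'E'
from h import *
plan((489.7,46,120,24.3))
E
```

```text
top disc 1018 ((487.238037109375, 44.24320983886719), 47.543182373046875) z med 109.50930612190047
side disc 884 ((488.4603576660156, 48.0197868347168), 46.94469451904297) z med 108.12896629016569
now [489.4  45.6 118.6] th 24.1 F [ 0.2 -0.3 -2. ] t 7.9 w 13.2 q6 1.57
(489.7, 46, 120, 24.3) [0.0016, -0.0011, -0.0055] [0.0, 0.0, -0.0012] rows 0.02923597368654608 0.02546844512139398
```

View pics/d.png

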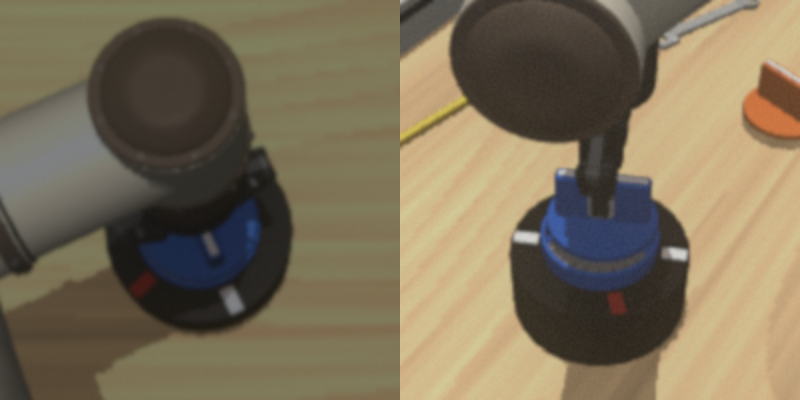

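The lid's wing is in line with the white marks (side panel: marks at (525,237), (675,253), wing between); it hangs free, 1 mm into the drop. Lowering it into the thread.

>>> arm_command --rows '[[[0,0,0.012],[0,0,0]],[[0,0,0.024],[0,0,0]],[[0,0,0.034],[0,0,0]],[[0,0,0.042],[0,0,0]],[[0,0,0.044],[0,0,0]]]'

```text
clock: 8.4
position: [489.3, 45.6, 107.7]
ee_rot: [0.978, 0.209, -0.0, 0.0]
contact_force: [-2.0, 0.9, 3.5]
gripper_width: 13.0
grasp_force: 60.8
```

>>> arm_command --rows '[[[0,0,0.003],[0,0,0]],[[0,0,0.003],[0,0,0]]]'

```text
clock: 8.6
position: [489.3, 45.6, 107.7]
ee_rot: [0.978, 0.209, -0.0, 0.0]
contact_force: [-3.5, 1.0, 4.2]
gripper_width: 13.3
grasp_force: 61.1
```

>>> arm_command --rows '[[[0,0,-0.005],[0,0,0]],[[0,0,-0.005],[0,0,0.03]],[[0,0,-0.005],[0,0,0.06]],[[0,0,-0.005],[0,0,0.09]],[[0,0,-0.005],[0,0,0.12]]]'

```text
clock: 9.1
position: [489.5, 45.6, 107.9]
ee_rot: [1.0, 0.02, 0.0, -0.0]
contact_force: [-0.2, -0.3, -0.8]
gripper_width: 13.2
grasp_force: 60.2
```

>>> arm_command --rows '[[[0,0,0],[0,0,0.03]],[[0,0,0],[0,0,0.06]],[[0,0,0],[0,0,0.09]],[[0,0,0],[0,0,0.12]],[[0,0,0],[0,0,0.15]]]'

```text
clock: 9.6
position: [489.5, 45.6, 107.9]
ee_rot: [0.977, -0.214, 0.0, -0.0]
contact_force: [0.0, -0.5, -1.3]
gripper_width: 13.1
grasp_force: 60.2
```

```bash
python3 - <<'E'
from h import *
plan((489.7,46,108,314.3)); print(arm.read_state()["wrist_torque"])
E
```

```text
now [489.5  45.6 107.9] th -24.7 F [ 0.  -0.5 -1.3] t 9.6 w 13.1 q6 0.72
(489.7, 46, 108, 314.3) [-0.0001, -0.0017, -0.0003] [-0.0001, -0.0, 0.1167] rows 0.008886345315828534 2.445453688457912
[ 0.00424707 -0.03130144  0.00802981]
```

>>> arm_command --rows '[[[0,0,0],[0,0,0.03]],[[0,0,0],[0,0,0.06]],[[0,0,0],[0,0,0.09]],[[0,0,0],[0,0,0.118]],[[0,0,0],[0,0,0.118]]]'

```text
clock: 10.1
position: [489.5, 45.6, 107.9]
ee_rot: [0.922, -0.388, -0.0, -0.0]
contact_force: [-0.8, 0.0, -1.6]
gripper_width: 13.2
grasp_force: 60.2
```

```bash
python3 look.py e 141;python3 - <<'E'
from h import *
plan((489.7,46,108,314.3)); print(arm.read_state()["wrist_torque"])
E
```

```text
top disc 960 ((489.13336181640625, 45.94636917114258), 51.43661880493164) z med 98.21127204404456
side disc 1258 ((489.6920471191406, 48.410423278808594), 51.0313606262207) z med 97.47132120594091
now [489.5  45.6 108. ] th -45.6 F [-0.   0.3 -1.3] t 10.2 w 13.2 q6 0.35
(489.7, 46, 108, 314.3) [-0.0006, -0.0018, 0.0] [-0.0, 0.0, 0.0006] rows 0.009412601718269098 0.011642414302711478
[ 0.03842088 -0.04410697 -0.02278324]
```

View pics/e.png

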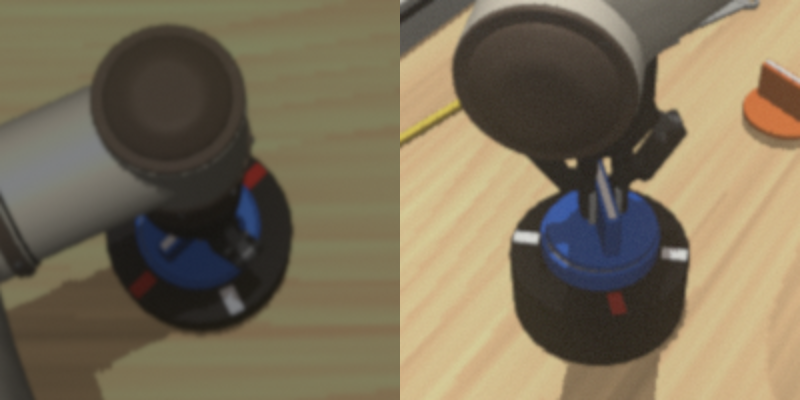

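The lid is seated and its wing points at the red marks (left panel (145,285)/(255,175)). Releasing and retreating.

>>> arm_command --rows '[[[0,0,0],[0,0,0]],[[0,0,0],[0,0,0]],[[0,0,0],[0,0,0]],[[0,0,0],[0,0,0]],[[0,0,0],[0,0,0]]]' --grip 1

```text
clock: 10.7
position: [489.5, 45.6, 108.3]
ee_rot: [0.922, -0.388, 0.0, -0.0]
contact_force: [-0.3, 1.2, 0.2]
gripper_width: 83.7
grasp_force: 0.0
```

>>> arm_command --rows '[[[0,0,-0.1],[0,0,0]],[[0,0,-0.2],[0,0,0]],[[0,0,-0.35],[0,0,0]],[[0,0,-0.5],[0,0,0]],[[0,0,-0.6],[0,0,0]]]'

```text
clock: 11.2
position: [490.2, 45.7, 261.2]
ee_rot: [0.922, -0.388, 0.002, -0.001]
contact_force: [0.1, -0.1, -0.5]
gripper_width: 85.3
grasp_force: 0.0
```

>>> arm_command --rows '[[[0.6,0.6,0],[0,0,0]],[[0.6,0.6,0],[0,0,0]],[[0.6,0.6,0],[0,0,0]],[[0.6,0.6,0],[0,0,0]],[[0.6,0.6,0],[0,0,0]]]'

```text
clock: 11.7
position: [486.2, -170.2, 258.0]
ee_rot: [0.921, -0.39, -0.0, 0.0]
contact_force: [-1.6, 0.3, -0.9]
gripper_width: 85.4
grasp_force: 0.0
```

```bash
python3 look.py f 142;python3 - <<'E'
from h import *
plan()
im,d=arm.get_image("side");P=cloud("side",d);r=np.hypot(P[...,0]-489.7,P[...,1]-46)
print(bar(P,(r<50)&(P[...,2]>134)&(P[...,2]<150)))
im,d=arm.get_image("top");P=cloud("top",d);r=np.hypot(P[...,0]-489.7,P[...,1]-46)
print(bar(P,(r<50)&(P[...,2]>134)&(P[...,2]<150)))
E
```

```text
top disc 688 ((490.2093200683594, 65.82752990722656), 46.22291564941406) z med 98.09765993865881
side disc 1240 ((488.8291015625, 49.68106460571289), 49.82987976074219) z med 97.1807896167694
now [ 486.4 -168.2  257.8] th -45.9 F [ 0.2 -0.  -0.4] t 11.8 w 85.2 q6 0.79
(316, (488.751220703125, 45.34874725341797), (14.392876625061035, 80.3948974609375), array([486.04099656,  49.2754161 ]), np.float64(134.72043235777605))
(75, (468.0806884765625, 69.81648254394531), (12.022269248962402, 21.392230987548828), array([466.21928216,  68.74072846]), np.float64(159.701833349146))
```

View pics/f.png

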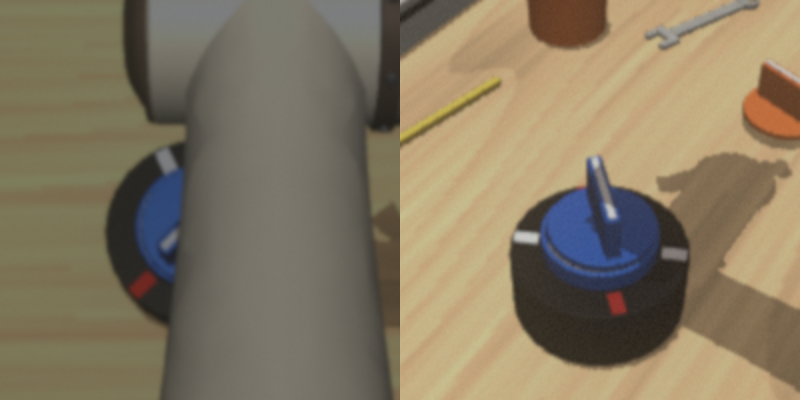

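The side panel shows the lid closed and level. Its wing is at 134.7° against red at about 134.3°, and the gripper is clear.

```bash
python3 -c "
from bench import arm
print(arm.job_done())"
```

```text
the job is handed in; nothing more can be done
None
```

The blue lid is threaded onto the jar and tightened to the red mark, within about half a degree; I released it and handed the job in at about 12 s, leaving the orange and turquoise lids untouched.

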